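Rinse the board brush and stand it up to dry

ROBOT

A 6-joint arm with a two-finger parallel gripper is mounted at the origin on the work surface. World frame = base frame: x ahead of the robot, y to its left, z up, the work surface at z = 0. Lengths are in m, angles in rad, forces in N, time in s.
With the tool pointing down it reaches from about 0.25 to 0.725 m from the base axis. Payload 9.7 kg.
Tool frame: the origin (TCP) lies midway between the tips of the shut fingers; the grasp point (between the pads) lies 19 mm behind it; y points along the fingers, z is the direction in which the jaws open and shut, and the axes are right-handed (so a half turn about y gives the same grasp; the last joint's range is limited). The gripper opens to 85 mm and grips with 20 to 120 N. Pads are 22 mm wide; open, the fingers measure 114 mm over their backs; the gripper's body (76 mm by 85 mm) begins 54 mm behind the grasp point. The pads swing forward as they close: fully open they stand 13 mm farther back than shut.
Start: joints at [-1.312, 0.087, 0.176, 1.66, 0, 1.571], TCP at [0.141, -0.532, 0.231] pointing down, gripper open.
Joint ranges: [-3.13, 3.13], [-0.85, 1.81], [-1.15, 1.24], [-2.2, 2.28], [-1.44, 1.52], [-3.14, 3.14]. Speed limits (rad/s): [2.22, 2.22, 2.57, 3.14, 3.14, 3.14].

INTERFACE

Orientations are given as [roll, pitch, yaw] about the fixed x, y, z axes, in that order (R = Rz(yaw) Ry(pitch) Rx(roll)).
In Python, from station import arm, eoat, ik, viewer, workorder, nets, telemetry gives the robot as it stands. Calls block until the motion is done:
- arm.movep(position, orientation): joint-space move of the TCP to a pose.
- arm.servo_line(position, attitude=None, vel=0.15): straight line of the TCP; attitude=None keeps the orientation; vel is the mean speed in m/s.
- arm.goto_joints(angles): joint-space move.
- eoat.command_gripper(opening, grasp_force=None): opening from 0.0 (shut) to 1.0 (fully open); grasp_force is the grip in N (None keeps the last); returns when the fingers have stopped.
- arm.wait(seconds).
- ik(position, orientation): joint angles nearest the present ones, or None.
- viewer.camera(name): name is "scene" or "top" or "wrist"; returns a dict with "color" (480x640x3 uint8, red, green, blue), "vertical_fov" (degrees; the focal length in pixels is half the picture's height over the tangent of half this angle, whatever the lens; pixels are square), "cx", "cy" (the principal point, pixels), "k1" (the pictures are not rectified: a ray, as slopes to the right and down, at radius r is drawn at 1 + k1 r^2 times it, then the intrinsics apply), "origin" and "rotation" of the camera in the world. Camera axes: x right, y up, looking along -z (the intrinsics and any distortion apply to the point x, -y, -z); pixel columns grow to the right and rows downward; lengths in m; the calibration is good to about 2 mm. A picture is of the moment at which its call begins. There is no depth.
A pose or a line that the arm cannot do raises arm.Unreachable and nothing moves.
- workorder.sign_off(): hands the job in, once; it reports no verdict.
Trained networks look in a picture, given as the dict that the camera call returned (one of the last four; its "shot" number tells which), for a name from the list of things; names that differ only in an ending like _2 or _b are one class to them, and where a whole thing is asked for, a point or a joint stands for the part that bears it (a point fixed in the world has none). Each returns a list of dicts, best first, with "score" (0 to 1); they miss things now and then, are a little off and sometimes report something else, mostly with a low value. They report only what shows in the picture. A call takes as long as a camera call. They do not tell look-alikes from the thing itself.
- nets.find_in(name, picture): "at" ([x, y, z] in m, in the coordinates of the camera as it stood for that picture, good to about 4 mm: the middle of the surface that is visible of it).
- nets.mark_of(name, picture): "at" ([x, y, z] in m, in the coordinates of the camera as it stood for that picture, good to about 4 mm: a listed point, or the origin of a listed thing).
Readings, each from a call of its own:
- telemetry.get_t(): time.
- telemetry.get_joint_positions(): joint angles.
- telemetry.get_qvel(): joint speeds.
- telemetry.get_joint_torque(): joint torques, N m.
- telemetry.get_eef_pos(): TCP position.
- telemetry.get_orientation(): TCP orientation.
- telemetry.get_wrist_force(): force on the tool from outside, world axes, zero at the start.
- telemetry.get_wrist_torque(): the same for the moment, N m.
- telemetry.get_finger_gap(): opening from 0.0 (shut) to 1.0 (fully open).
Only numpy, scipy, OpenCV 4.12 (cv2) and the standard library are available. Lean on these libraries where they do the work, as an engineer would, in place of code of your own. Each camera call takes 0.05 s, during which the arm holds its last target. There are 200 camera calls.

TASK

Rinse the board-cleaning brush: take it from its rest and dip its bristles briefly, almost to the bottom of the steel rinsing pot, without jabbing it into the pot. Then lay it back across its rest to change your grip, and stand it in the black brush tube with the bristles up and the end of the handle right down on the tube's floor. Do not drop the brush, leave the pot and the tube standing where they are, and do not disturb the circuit board, the multimeter or the solder reel.

Things in the scene. Friction and masses are not known exactly. Their poses are not given: they have to be found in the camera images.
- brush_center (a point): Middle of the loose round brush, on its axis, half-way along its 195 mm; x runs along it to the bristles. From the handle's end: orange handle, diameter 16, 0 to 127 mm; neck, diameter 14, to 143; steel ferrule, diameter 15, to 169; dark stiff bristles, diameter 16, to 195. About 50 g, balanced near its middle. At the start it lies level in the rest, its axis 47 mm above the bench.
- brush_tip (a point): Centre of the outer end of the bristles, 97.5 mm from the brush's middle along its +x.
- brush_end (a point): Centre of the blunt end of the handle, 97.5 mm from the brush's middle along its -x.
- rest_seat (a point): Aluminium brush rest, fixed: base 110 x 60 x 6 mm, two cheeks 6 thick, 50 wide, 38 mm either side of its middle along its x, each with a 90 degree V notch 30 wide at the top, vertex 36 and lips 51 mm above the bench. This point lies midway between the notches on the axis of a lying brush, 47 mm up; x along the brush, z up. At first the brush's middle lies 10 to 18 mm to +x, bristles to +x.
- pot_floor (a point): Round stainless rinsing pot, open at the top, loose, about 0.4 kg: 56 mm outer diameter, 85 mm high, 4 mm wall, bore 48 mm, floor 6 mm thick. This point is the centre of its inner floor, 6 mm above the bench; z is up.
- pot_rim (a point): Centre of the mouth of the rinsing pot, 79 mm above its inner floor.
- tube_floor (a point): Black brush tube on a round weighted dark steel foot, loose, about 0.75 kg: foot 84 mm diameter, 12 mm thick; tube 32 mm outer diameter, 4 mm wall, bore 24 mm, 120 mm deep, mouth 132 mm above the bench. This point is the centre of its inner floor, 12 mm above the bench; z is up.
- tube_rim (a point): Centre of the mouth of the brush tube, 120 mm above its floor.
- board: Blue populated circuit board on stand-offs, 95 x 125 mm, about 20 mm high with its parts, lying on the bench beyond the rest; origin under its centre. To be left alone.
- meter: Yellow and grey hand-held multimeter lying on its back, 150 x 74 x 40 mm; origin under its centre, long side along its x. To be left alone.
- reel: Small reel of solder standing on its flange, 58 mm diameter, 40 mm high, about 0.35 kg; origin under its centre. To be left alone.
Mind the look-alikes: they are no part of the job. What is shaped like the part that bears brush_center but blue is not meant. Of the things that look like the part that bears tube_floor, take the one that is farthest to the robot's right at the start.

How it is judged:
On the way, in this order (a step that is already met when the one before it is completed fails the run):
1. the bristles are dipped into the pot, the tip within 25 mm of its inner floor, while the brush is held (z of brush_tip in the frame of pot_floor below 0.025 m and horizontal distance between brush_tip and pot_floor below 0.024 m and contact force between the fingers and brush above 0.5 N), for 0.2 s.
2. the brush lies in the notches of the rest again, let go (contact force between the fingers and brush below 0.01 N and contact force between brush and rest above 0.1 N and angle between the x axis of brush_center and the x axis of rest_seat, either way round below 0.12 rad and z of brush_center in the frame of rest_seat below 0.008 m and linear speed of brush below 0.03 m/s), for 0.1 s.
At the end, for the whole second after the job is handed in: The brush stands released and at rest in the tube, bristles up, within 0.2 rad of vertical, the end of its handle within 8 mm of the tube's floor; tube and pot stand upright within 30 mm of where they were, and the circuit board, multimeter and solder reel within 20 mm of where they were (z of brush_end in the frame of tube_floor below 0.008 m and horizontal distance between brush_end and tube_floor below 0.014 m and angle between brush_center's own x axis and vertical below 0.2 rad and angle between each of tube, pot's own z axis and vertical below 0.05 rad and distance of each of tube, pot from where it was at the start of the episode below 0.03 m and distance of each of board, meter, reel from where it was at the start of the episode below 0.02 m and contact force between the fingers and brush below 0.01 N and linear speed of brush below 0.02 m/s); the robot touches nothing.
It fails at once if the brush is dropped: it moves faster than 0.5 m/s while no finger touches it (contact force between the fingers and brush below 0.01 N and linear speed of brush above 0.5 m/s).
It fails at once if the brush is jabbed into the pot with more than 15 N (contact force between brush and pot above 15 N).
It fails at once if the pot or the tube is tipped by more than 0.35 rad or shoved more than 50 mm (angle between any of tube, pot's own z axis and vertical above 0.35 rad or distance of any of tube, pot from where it was at the start of the episode above 0.05 m).
It fails at once if the circuit board, the multimeter or the solder reel is moved more than 30 mm (distance of any of board, meter, reel from where it was at the start of the episode above 0.03 m).
It also fails if it takes over 72 s, if anything falls off the work surface, if the arm or the gripper's body presses on something with over 40 N, if the wrist force passes 120 N, or if a joint passes its speed limit or range.

## Working session

There is one attempt and no reset: what is moved stays moved. The work goes in short steps, each a Python script; the robot and the scene stay as the last script left them, time stands still between calls to the robot, and variables do not carry over. Pictures are saved under pics/ and viewed, about 8 in all and at most 12, crops included, and the job is handed in when it is done.

```bash
ls; mkdir -p pics
cat > h.py <<'E'
import numpy as np, cv2
from station import arm, eoat, ik, viewer, workorder, nets, telemetry as T
def W(p,c): return np.array(c["origin"])+np.array(c["rotation"])@np.array(p)
def pix(p,c):
    q=np.array(c["rotation"]).T@(np.array(p)-np.array(c["origin"])); s=np.array([q[0],-q[1]])/-q[2]
    f=240/np.tan(np.radians(c["vertical_fov"])/2); return np.array([c["cx"],c["cy"]])+f*s*(1+c["k1"]*(s@s))
def onz(u,z,c):
    f=240/np.tan(np.radians(c["vertical_fov"])/2); d=(np.array(u,float)-[c["cx"],c["cy"]])/f; s=d.copy()
    for _ in range(20): s=d/(1+c["k1"]*(s@s))
    r=np.array(c["rotation"])@np.array([s[0],-s[1],-1]); o=np.array(c["origin"]); return o+r*(z-o[2])/r[2]
def save(c,n): cv2.imwrite("pics/"+n+".png",c["color"][:,:,::-1])
E
cat > a.py <<'E'
from h import *
print(T.get_orientation(),T.get_t())
for n in ["top","scene"]:
    c=viewer.camera(n); save(c,n+"0"); print(n,np.round(c["origin"],3),c["vertical_fov"],c["k1"])
    for k in ["brush_center","brush_tip","brush_end","rest_seat","pot_floor","pot_rim","tube_floor","tube_rim","board","meter","reel"]:
        print(k,[(np.round(W(d["at"],c),3).tolist(),np.round(pix(W(d["at"],c),c)).astype(int).tolist(),round(d["score"],2)) for d in nets.mark_of(k,c)])
print(T.get_t())
E
python3 a.py
```

```text
pics
[-1.57210647e+00  4.88570190e-05 -2.88281736e+00] 0.0
top [0.455 0.062 1.517] 42.78363980910009 0.02274957194750647Traceback (most recent call last):
  File "a.py", line 6, in <module>
    print(k,[(np.round(W(d["at"],c),3).tolist(),np.round(pix(W(d["at"],c),c)).astype(int).tolist(),round(d["score"],2)) for d in nets.mark_of(k,c)])
                                                         ~~~^^^^^^^^^^^^^^^^
  File "h.py", line 5, in pix
    q=np.array(c["rotation"]).T@(np.array(p)-np.array(c["origin"])); s=np.array([q[0],-q[1]])/-q[2]
                                                                                 ~^^^
IndexError: invalid index to scalar variable.
```

```bash
sed -i '/^def W/i from scipy.spatial.transform import Rotation as Ro\ndef RM(c): return Ro.from_euler("xyz",c["rotation"]).as_matrix()' h.py; sed -i 's/np.array(c\["rotation"\])/RM(c)/' h.py
sed -i 's/^    c=viewer.*/&; print(c["rotation"])/' a.py; python3 a.py
```

```text
[-1.57196235e+00 -3.20656974e-05 -2.88276932e+00] 0.1
top [0.455 0.062 1.517] 42.78363980910009 0.02274957194750647
[ 0.07701154 -0.00402941 -1.59115246]
brush_center [([0.401, 0.451, 0.008], [160, 307], 0.75), ([0.744, 0.213, 0.006], [256, 166], 0.61)]
brush_tip [([0.648, 0.23, 0.01], [250, 204], 0.79), ([0.518, 0.145, 0.049], [284, 256], 0.77)]
brush_end [([0.454, -0.035, 0.045], [360, 281], 0.83), ([0.315, 0.506, 0.007], [137, 343], 0.69), ([0.841, 0.19, 0.007], [265, 128], 0.65)]
rest_seat [([0.485, 0.047, 0.044], [325, 269], 0.83)]
pot_floor [([0.574, -0.323, 0.006], [474, 230], 0.86), ([0.454, -0.034, 0.047], [359, 281], 0.75)]
pot_rim [([0.579, -0.328, 0.088], [485, 225], 0.97), ([0.486, 0.059, 0.048], [320, 268], 0.73)]
tube_floor [([0.55, 0.264, 0.016], [236, 244], 0.85), ([0.633, 0.373, 0.012], [192, 212], 0.74)]
tube_rim [([0.636, 0.368, 0.134], [183, 204], 0.8), ([0.554, 0.26, 0.13], [231, 239], 0.72)]
board [([0.749, -0.027, -0.0], [352, 163], 0.63), ([0.521, 0.147, 0.047], [283, 255], 0.46)]
meter [([0.361, 0.238, 0.002], [248, 322], 0.63)]
reel [([0.35, -0.324, 0.004],
[... 351 characters left out ...]
], 0.92), ([0.647, 0.239, 0.011], [365, 320], 0.68)]
brush_end [([0.449, -0.029, 0.047], [278, 237], 0.84), ([0.841, 0.19, 0.008], [319, 384], 0.82), ([0.317, 0.512, 0.008], [496, 258], 0.69)]
rest_seat [([0.478, 0.049, 0.05], [304, 248], 0.6)]
pot_floor [([0.577, -0.32, 0.004], [152, 260], 0.7)]
pot_rim [([0.576, -0.317, 0.081], [148, 234], 0.66)]
tube_floor [([0.634, 0.37, 0.017], [428, 327], 0.94), ([0.55, 0.268, 0.009], [386, 296], 0.71)]
tube_rim [([0.551, 0.268, 0.133], [392, 251], 0.88), ([0.639, 0.374, 0.128], [438, 287], 0.72)]
board []
meter [([0.361, 0.244, -0.002], [389, 253], 0.81)]
reel [([0.346, -0.312, 0.002], [197, 216], 0.76), ([0.748, -0.02, -0.002], [235, 331], 0.45)]
1.3
```

View pics/top0.png

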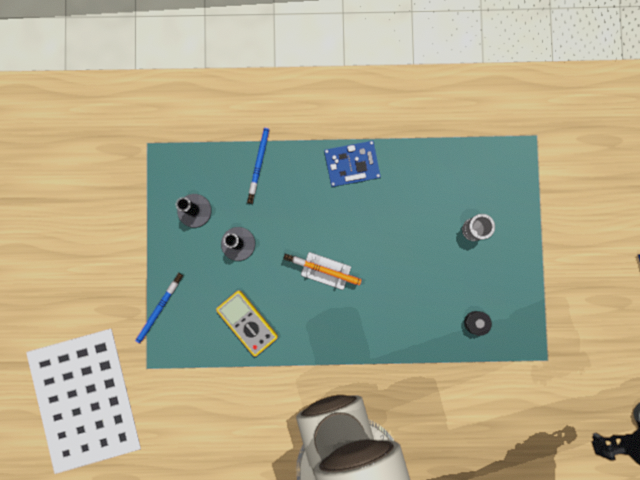

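View pics/scene0.png

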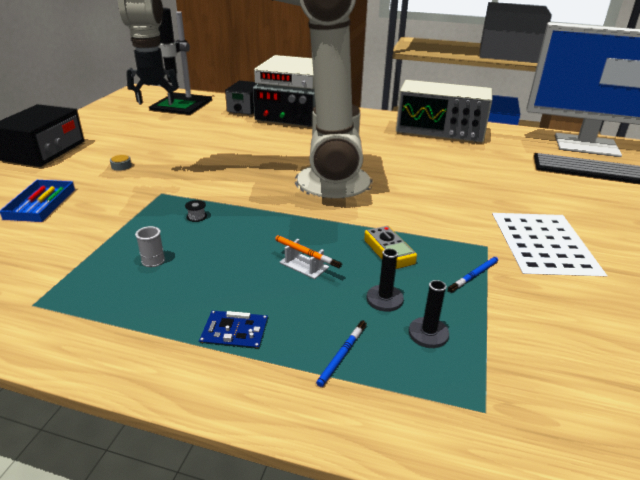

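Candidates, by top-view pixel:
- **Brushes:** the orange one in the rest at (322,270). The blue look-alikes at (258,166) and (160,307) are not meant.
- **Tubes:** (236,242) at y≈0.265 and (190,210) at y≈0.37. The robot's right is −y, so I take (236,242).

Next I segment the orange handle, check that the planned poses are reachable, and hover over the handle.

```bash
cat >> h.py <<'E'
def rpy(x,y):
    x,y=np.array(x,float),np.array(y,float); x/=np.linalg.norm(x); y/=np.linalg.norm(y); y=y-x*(x@y); y/=np.linalg.norm(y)
    return Ro.from_matrix(np.c_[x,y,np.cross(x,y)]).as_euler("xyz")
def tcp(g,y,off=0.019): y=np.array(y,float); return np.array(g)+off*y/np.linalg.norm(y)
def orange(c):
    h=cv2.cvtColor(c["color"],cv2.COLOR_RGB2HSV); m=cv2.inRange(h,(6,170,130),(18,255,255))
    n,l,s,_=cv2.connectedComponentsWithStats(m); i=1+np.argmax(s[1:,4]); 
    p=np.argwhere(l==i)[:,::-1].astype(np.float32); return p
def axis(c,z=0.047):
    p=orange(c); r=np.array([onz(u,z,c)[:2] for u in p]); m=r.mean(0); d=np.linalg.svd(r-m,full_matrices=False)[2][0]; d*=np.sign(d[1])
    t=(r-m)@d; return m,d,m+d*t.min(),m+d*t.max(),len(p)
E
cat > b.py <<'E'
from h import *
for n in ["top","scene"]:
    c=viewer.camera(n); m,d,a,b,k=axis(c); print(n,m,d,np.degrees(np.arctan2(d[1],d[0])),a,b,np.linalg.norm(b-a),k)
    for z in (n=="top")*["brush_end","brush_tip"]: print(z,[np.round(W(e["at"],c),3) for e in nets.mark_of(z,c)])
    if n=="top": b0,e0=d,a
b=np.r_[b0,0]; e=np.r_[e0,0.047]; 
pot=np.array([.5765,-.322,0]); tube=np.array([.551,.265,0]); up=np.array([0,0,1.])
for s in (1,-1):
    print("s",s)
    for nm,g,x,y in [("g1",e+.02*b,s*b,-up),("g1up",e+.02*b+.25*up,s*b,-up),("dip",pot+.185*up,-s*up,pot),("dipup",pot+.3*up,-s*up,pot),
      ("g2",e+.1575*b,s*b,-up),("tube",tube+.17*up,s*up,tube),("tubeup",tube+.31*up,s*up,tube)]:
        q=ik(tcp(g,y),rpy(x,y)); print(nm,None if q is None else np.round(q,2))
E
python3 b.py
```

```text
top [0.47232112 0.0248793 ] [0.33755214 0.94130683] 70.27219266236689 [ 0.45091177 -0.0348234 ] [0.49739973 0.09481418] 0.13772085255181413 152
brush_end [array([0.32 , 0.507, 0.003]), array([0.841, 0.191, 0.007]), array([ 0.455, -0.037,  0.046])]
brush_tip [array([0.482, 0.403, 0.009]), array([0.52 , 0.147, 0.049]), array([0.648, 0.23 , 0.008])]
scene [0.47254338 0.0324542 ] [0.36125782 0.93246597] 68.82253700182524 [ 0.4458781  -0.03637327] [0.49770698 0.09740561] 0.14346784460605755 271
s 1
g1 [-0.03 -0.11 -0.42  1.27  0.   -1.26]
g1up [-0.03 -0.11  0.07  1.75  0.   -1.26]
dip [-0.51 -0.25 -1.14 -0.9   0.   -3.14]
dipup [-0.51 -0.56 -1.06 -0.5   0.   -3.14]
g2 [ 0.22  0.03 -0.28  1.26  0.   -1.01]
tube None
tubeup [ 0.45 -0.79 -1.14 -0.35 -0.    0.  ]
s -1
g1 [-0.03 -0.11 -0.42  1.27  0.    1.88]
g1up [-0.03 -0.11  0.07  1.75  0.    1.88]
dip [-0.51 -0.25 -1.14 -0.9   0.    0.  ]
dipup [-0.51 -0.56 -1.06 -0.5   0.    0.  ]
g2 [ 0.22  0.03 -0.28  1.26  0.    2.14]
tube None
tubeup [ 0.45 -0.79 -1.14 -0.35 -0.   -3.14]<sys>:0: UserWarning: Gimbal lock detected. Setting third angle to zero since it is not possible to uniquely determine all angles.
```

```bash
cat > c.py <<'E'
from h import *
import warnings; warnings.filterwarnings("ignore")
b=np.array([.345,.939,0]); b/=np.linalg.norm(b); e=np.array([.4523,-.032,.047]); up=np.array([0,0,1.])
pot=np.array([.5765,-.322,0]); tube=np.array([.551,.265,0])
def yt(o,t): o=np.array(o)/np.linalg.norm(o); return o*np.cos(t)-up*np.sin(t)
for t1,t2 in [(15,30),(20,35),(25,40),(30,45)]:
    t1,t2=np.radians([t1,t2]); print(np.degrees([t1,t2]))
    y1=-up*np.cos(t1)+b*np.sin(t1); y2=-up*np.cos(t2)-b*np.sin(t2)
    for nm,g,s,x,y in [("g1",e+.016*b,-1,b,y1),("dip",pot+.2*up,-1,-up,yt(pot,t1)),("dipup",pot+.32*up,-1,-up,yt(pot,t1)),
      ("g2",e+.1575*b,1,b,y2),("tube",tube+.17*up,1,up,yt(tube,t2)),("tubeup",tube+.31*up,1,up,yt(tube,t2)),
      ("g2",e+.1575*b,-1,b,y2),("tube",tube+.17*up,-1,up,yt(tube,t2))]:
        q=ik(tcp(g,y),rpy(s*x,y)); print(nm,s,None if q is None else np.round(q,2))
m=e+.05*b+.17*up; arm.movep(tcp(m,-up),rpy(-b,-up)); c=viewer.camera("wrist"); save(c,"w0"); print(c["origin"],c["rotation"]); print(axis(c))
for k in ["brush_end","brush_tip","rest_seat","brush_center"]: print(k,[(np.round(W(d["at"],c),3),round(d["score"],2)) for d in nets.mark_of(k,c)])
print(T.get_t())
E
python3 c.py
```

```text
[15. 30.]
g1 -1 [-0.03 -0.11 -0.41  1.27  0.    1.9 ]
dip -1 [-0.51 -0.28 -1.14 -0.86  0.    0.  ]
dipup -1 [-0.51 -0.59 -1.04 -0.45  0.    0.  ]
g2 1 [ 0.21  0.02 -0.28  1.27  0.   -1.01]
tube 1 None
tubeup 1 None
g2 -1 [ 0.21  0.02 -0.28  1.27  0.    2.13]
tube -1 None
[20. 35.]
g1 -1 [-0.02 -0.11 -0.41  1.27  0.    1.9 ]
dip -1 [-0.51 -0.28 -1.14 -0.86  0.    0.  ]
dipup -1 [-0.51 -0.59 -1.04 -0.46  0.    0.  ]
g2 1 [ 0.21  0.02 -0.28  1.27  0.   -1.01]
tube 1 None
tubeup 1 None
g2 -1 [ 0.21  0.02 -0.28  1.27  0.    2.13]
tube -1 None
[25. 40.]
g1 -1 [-0.02 -0.11 -0.41  1.27  0.    1.9 ]
dip -1 [-0.51 -0.28 -1.14 -0.87 -0.    0.  ]
dipup -1 [-0.51 -0.59 -1.05 -0.46 -0.    0.  ]
g2 1 [ 0.2   0.02 -0.28  1.27  0.   -1.01]
tube 1 None
tubeup 1 None
g2 -1 [ 0.2   0.02 -0.28  1.27  0.    2.13]
tube -1 None
[30. 45.]
g1 -1 [-0.02 -0.11 -0.41  1.27  0.    1.91]
dip -1 [-0.51 -0.27 -1.15 -0.87  0.    0.  ]
dipup -1 [-0.51 -0.59 -1.05 -0.46  0.    0.  ]
g2 1 [ 0.2   0.01 -0.28  1.27  0.   -1.02]
tube 1 None
tubeup 1 None
g2 -1 [ 0.2   0.01 -0.28  1.27  0.    2.13]
tube -1 None
[0.49598068 0.08739379 0.34142422] [-0.30455024  0.00173839 -0.35392499]
(array([0.46831614, 0.01970897]), array([0.34396434, 0.93898271]), array([ 0.45050229, -0.02892078]), array([0.4845358 , 0.06398674]), 2271)
brush_end [(array([ 0.447, -0.038,  0.05 ]), 0.76)]
brush_tip [(array([0.517, 0.15 , 0.043]), 0.66)]
rest_seat [(array([0.479, 0.047, 0.047]), 0.89)]
brush_center [(array([0.48 , 0.06 , 0.053]), 0.74)]
4.025
```

View pics/w0.png

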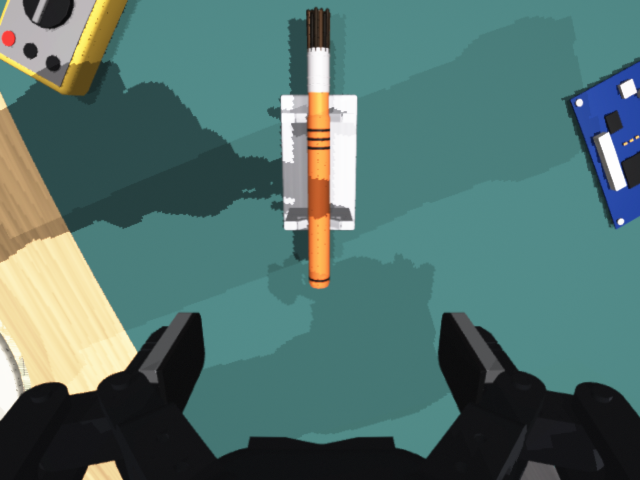

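```bash
sed -i 's/y=y-x\*(x@y); y\/=np.linalg.norm(y)/x=x-y*(x@y); x\/=np.linalg.norm(x)/' h.py
sed -i '/^m=e/,$d' c.py
cat >> c.py <<'E'
print(T.get_eef_pos()); c=viewer.camera("wrist")
E_=onz((319,287),.047,c)[:2]; P=onz((318,10),.047,c)[:2]; d=P-E_; print(E_,P,np.linalg.norm(d),d/np.linalg.norm(d))
print("rest pts",onz((319.5,230),.006,c),onz((319,96),.006,c))
E
python3 c.py
```

```text
[15. 30.]
g1 -1 [-0.19 -0.17 -0.48  1.21  0.26  1.74]
dip -1 [-0.51 -0.52 -1.02 -0.24  0.   -0.  ]
dipup -1 [-0.51 -0.64 -0.85  0.06  0.   -0.  ]
g2 1 [ 0.41  0.38  0.04  1.61 -0.37 -0.74]
tube 1 [ 0.45 -0.64 -0.94  0.22  0.    0.  ]
tubeup 1 [ 0.45 -0.68 -0.69  0.51  0.    0.  ]
g2 -1 [ 0.41  0.38  0.04  1.61 -0.37  2.41]
tube -1 [ 0.45 -0.64 -0.94  0.22  0.   -3.14]
[20. 35.]
g1 -1 [-0.24 -0.17 -0.5   1.2   0.35  1.69]
dip -1 [-0.51 -0.53 -0.96 -0.08  0.    0.  ]
dipup -1 [-0.51 -0.62 -0.77  0.2   0.    0.  ]
g2 1 [ 0.43  0.45  0.09  1.68 -0.42 -0.69]
tube 1 [ 0.45 -0.59 -0.86  0.34  0.    0.  ]
tubeup 1 [ 0.45 -0.62 -0.6   0.62  0.    0.  ]
g2 -1 [ 0.43  0.45  0.09  1.68 -0.42  2.46]
tube -1 [ 0.45 -0.59 -0.86  0.34  0.   -3.14]
[25. 40.]
g1 -1 [-0.28 -0.16 -0.51  1.19  0.44  1.65]
dip -1 [-0.51 -0.52 -0.89  0.07  0.    0.  ]
dipup -1 [-0.51 -0.58 -0.69  0.33  0.    0.  ]
g2 1 [ 0.45  0.51  0.15  1.75 -0.46 -0.63]
tube 1 [ 0.45 -0.54 -0.78  0.46  0.    0.  ]
tubeup 1 [ 0.45 -0.55 -0.51  0.74  0.    0.  ]
g2 -1 [ 0.45  0.51  0.15  1.75 -0.46  2.51]
tube -1 [ 0.45 -0.54 -0.78  0.46  0.   -3.14]
[30. 45.]
g1 -1 [-0.33 -0.15 -0.52  1.19  0.52  1.59]
dip -1 [-0.51 -0.5  -0.81  0.21  0.    0.  ]
dipup -1 [-0.51 -0.54 -0.6   0.46  0.    0.  ]
g2 1 [ 0.47  0.59  0.21  1.82 -0.5  -0.58]
tube 1 [ 0.45 -0.48 -0.69  0.58  0.    0.  ]
tubeup 1 [ 0.45 -0.48 -0.42  0.85  0.    0.  ]
g2 -1 [ 0.47  0.59  0.21  1.82 -0.5   2.56]
tube -1 [ 0.45 -0.48 -0.69  0.58  0.   -3.14]
[0.46960852 0.01452827 0.19798839]
[ 0.44838797 -0.03510271] [0.51609361 0.1495106 ] 0.19663705129527878 [0.34431782 0.93885315]
rest pts [ 0.46047594 -0.00296018  0.006     ] [0.49783652 0.09908014 0.006     ]
```

```bash
cat >> h.py <<'E'
import warnings; warnings.filterwarnings("ignore")
up=np.array([0,0,1.]); b=np.array([.3443,.9389,0]); b/=np.linalg.norm(b); e=np.array([.4487,-.0343,.047])
pot=np.array([.5765,-.322,0]); tube=np.array([.551,.265,0])
def yt(o,t): o=np.array(o)/np.linalg.norm(o); return o*np.cos(t)-up*np.sin(t)
t1,t2=np.radians([20,35]); y1=-up*np.cos(t1)+b*np.sin(t1); y2=-up*np.cos(t2)-b*np.sin(t2)
g1=tcp(e+.016*b,y1); r1=rpy(-b,y1)
E
cat > d.py <<'E'
from h import *
arm.movep(g1+.10*up,r1); arm.servo_line(g1,vel=.08); f0=T.get_wrist_force()
eoat.command_gripper(0.0,40); print(T.get_finger_gap(),np.round(f0,2),np.round(T.get_wrist_force(),2))
arm.servo_line(g1+.03*up,vel=.04); print(np.round(T.get_wrist_force(),2))
c=viewer.camera("wrist"); save(c,"w1"); c=viewer.camera("scene"); cv2.imwrite("pics/s1.png",cv2.resize(c["color"][180:320,220:430,::-1],None,fx=3,fy=3)); print(T.get_t())
E
python3 d.py
```

```text
0.1733380003726506 [-0.59  0.57 -0.22] [ 1.36 -0.74  1.21]
[-0.42 -0.13 -0.35]
7.575
```

View pics/s1.png

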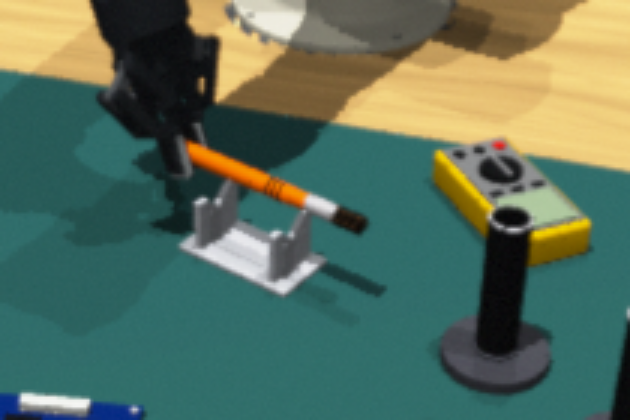

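View pics/w1.png

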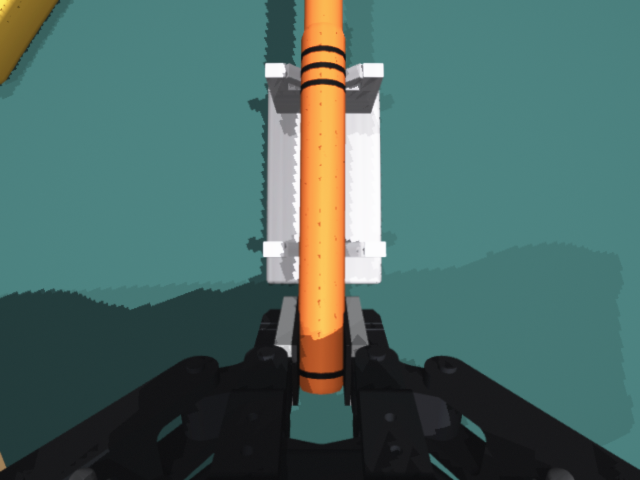

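The brush is held centred and level: in the wrist view it lies on column 322 with its end at row 390. Now I carry it over the pot.

```bash
cat > e.py <<'E'
from h import *
arm.servo_line(g1+.25*up,vel=.2)
y=yt(pot,t1); G=tcp(pot+.33*up,y); arm.movep(G,rpy(up,y)); print(T.get_eef_pos(),G,T.get_t())
for n in ["top","scene"]:
    c=viewer.camera(n); save(c,"dip_"+n)
    for k in ["brush_tip","brush_end","pot_rim","pot_floor"]: print(n,k,[(np.round(W(d["at"],c),3).tolist(),round(d["score"],2)) for d in nets.mark_of(k,c)])
    if n=="scene": cv2.imwrite("pics/s2.png",cv2.resize(c["color"][90:290,70:270,::-1],None,fx=3,fy=3))
E
python3 e.py
```

```text
[ 0.59220865 -0.33043307  0.32309499] [ 0.59208753 -0.33070631  0.32350162] 10.3167
top brush_tip [([0.65, 0.232, 0.007], 0.94), ([0.485, 0.403, 0.01], 0.76)]
top brush_end [([0.317, 0.507, 0.006], 0.74), ([0.581, -0.323, 0.348], 0.65), ([0.84, 0.191, 0.006], 0.63), ([0.576, -0.323, 0.007], 0.59)]
top pot_rim [([0.575, -0.324, 0.087], 0.58)]
top pot_floor []
scene brush_tip [([0.478, 0.404, 0.007], 0.95), ([0.647, 0.241, 0.011], 0.73), ([0.575, -0.317, 0.152], 0.55)]
scene brush_end [([0.577, -0.318, 0.346], 0.81), ([0.318, 0.512, 0.01], 0.8), ([0.837, 0.191, 0.011], 0.66)]
scene pot_rim [([0.578, -0.316, 0.084], 0.56)]
scene pot_floor []
```

View pics/s2.png

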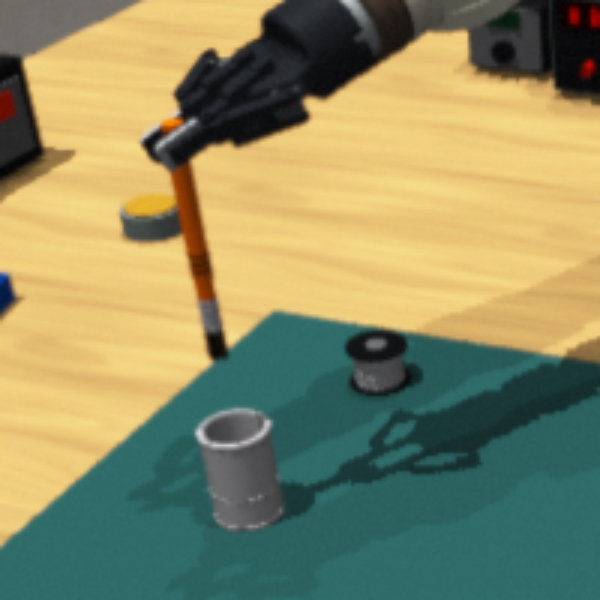

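In the scene view the tip is at pixel (218,355) and the pot mouth at (235,428). They share the same lean, and the nets put tip and rim within about 3 mm of each other. Dipping now, then back to above the rest.

```bash
cat > f.py <<'E'
from h import *
y=yt(pot,t1); G=tcp(pot+.33*up,y)
arm.servo_line(G-.08*up,vel=.1); print(np.round(T.get_wrist_force(),2))
arm.servo_line(G-.133*up,vel=.05); print(np.round(T.get_wrist_force(),2),T.get_eef_pos()-G)
arm.wait(.5); print(np.round(T.get_wrist_force(),2))
c=viewer.camera("scene"); cv2.imwrite("pics/s3.png",cv2.resize(c["color"][160:290,90:220,::-1],None,fx=4,fy=4))
print([(np.round(W(d["at"],c),3).tolist(),round(d["score"],2)) for d in nets.mark_of("brush_end",c)])
arm.servo_line(G,vel=.12)
arm.movep(g1+.25*up,r1); arm.servo_line(g1+.03*up,vel=.15)
c=viewer.camera("wrist"); save(c,"w2"); a=cv2.imread("pics/w1.png")[:,:,::-1]; c0=dict(c,color=np.ascontiguousarray(a))
for q in (c0,c):
    p=orange(q); print(len(p),p.min(0),p.max(0),np.polyfit(p[:,1],p[:,0],1))
print(T.get_t())
E
python3 f.py
```

```text
[0.57 0.21 0.25]
[-0.3  -0.81  0.73] [ 1.61693913e-04 -8.63392351e-05 -1.32285250e-01]
[-0.38 -0.21 -0.97]
[([0.838, 0.188, 0.008], 0.73), ([0.574, -0.317, 0.211], 0.71), ([0.317, 0.511, 0.01], 0.7), ([0.576, -0.316, 0.081], 0.42), ([0.575, -0.317, 0.114], 0.35)]
9582 [299.  84.] [344. 372.] [-3.46537179e-03  3.21999367e+02]
9503 [299.  84.] [344. 372.] [-1.39599041e-03  3.21409929e+02]
17.9917
```

```bash
cat > g.py <<'E'
from h import *
arm.servo_line(g1+.0005*up,vel=.04); print(np.round(T.get_wrist_force(),2))
eoat.command_gripper(0.45); arm.wait(.3)
arm.servo_line(g1+.0005*up-.08*y1,vel=.12)
m=e+.0975*b-.05*b+.17*up; arm.movep(tcp(m,-up),rpy(-b,-up)); c=viewer.camera("wrist"); save(c,"w3"); 
for k in ["brush_end","brush_tip"]: print(k,[(np.round(W(d["at"],c),3),round(d["score"],2)) for d in nets.mark_of(k,c)])
for n in ["top","scene"]:
    c=viewer.camera(n)
    for k in ["tube_rim","tube_floor"]: print(k,[(np.round(W(d["at"],c),3),round(d["score"],2)) for d in nets.mark_of(k,c)])
print(T.get_t())
E
python3 g.py
```

```text
[2.22 0.59 0.97]
brush_end [(array([ 0.449, -0.036,  0.053]), 0.94)]
brush_tip [(array([0.519, 0.15 , 0.045]), 0.89)]
tube_rim [(array([0.554, 0.261, 0.131]), 0.78), (array([0.638, 0.37 , 0.133]), 0.74)]
tube_floor [(array([0.631, 0.373, 0.015]), 0.83), (array([0.555, 0.266, 0.017]), 0.59), (array([ 0.751, -0.026,  0.001]), 0.22)]
tube_rim [(array([0.55 , 0.269, 0.134]), 0.85), (array([0.635, 0.37 , 0.131]), 0.6)]
tube_floor [(array([0.638, 0.369, 0.011]), 0.91), (array([0.552, 0.264, 0.016]), 0.74)]
21.3167
```

View pics/w3.png

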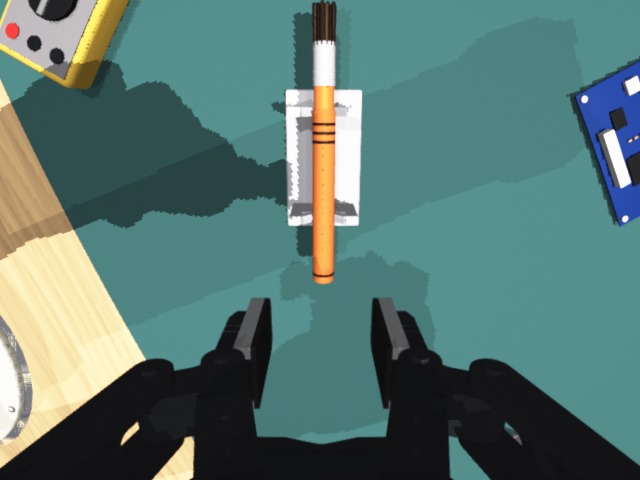

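The brush is back in the rest, straight along it, with its end at (323,282) and tip at (324,2). Next a close look at the tube mouth, because the fit there leaves only ±4 mm.

```bash
cat > i.py <<'E'
from h import *
c=viewer.camera("wrist"); E_=onz((323.5,283),.047,c)[:2]; P=onz((324,2),.047,c)[:2]; d=P-E_; print(E_,P,np.linalg.norm(d),d/np.linalg.norm(d))
arm.movep(np.array([.5525,.265,.26]),rpy(-b,-up)); c=viewer.camera("wrist"); save(c,"w4"); np.save("w4.npy",dict(c),allow_pickle=True)
for k in ["tube_rim","tube_floor"]: print(k,[(np.round(W(d["at"],c),3),np.round(pix(W(d["at"],c),c)),round(d["score"],2)) for d in nets.mark_of(k,c)])
print(T.get_t())
E
python3 i.py
```

```text
[ 0.44807245 -0.03779844] [0.51661289 0.14797272] 0.19801189923748932 [0.346143   0.93818176]
tube_rim [(array([0.547, 0.268, 0.133]), array([313., 226.]), 0.67), (array([0.636, 0.378, 0.135]), array([388.,  14.]), 0.55)]
tube_floor [(array([0.548, 0.265, 0.015]), array([318., 196.]), 0.79), (array([0.632, 0.374, 0.014]), array([364.,  50.]), 0.68)]
22.5917
```

View pics/w4.png

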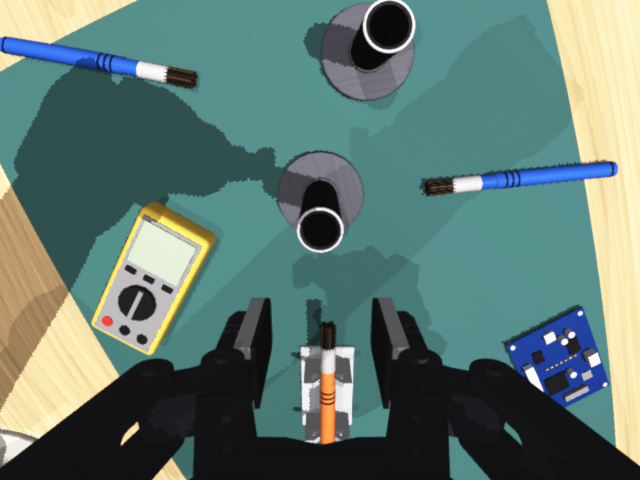

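```bash
cat > j.py <<'E'
from h import *
c=np.load("w4.npy",allow_pickle=True).item()
g=c["color"].min(2); roi=np.zeros_like(g); roi[195:262,285:357]=g[195:262,285:357]
m=(roi>170).astype(np.uint8); cs=max(cv2.findContours(m,cv2.RETR_EXTERNAL,cv2.CHAIN_APPROX_NONE)[0],key=len)
el=cv2.fitEllipse(cv2.convexHull(cs)); print(el, onz(el[0],.132,c), onz((el[0][0]+16,el[0][1]),.132,c)); print("foot",onz((320.5,193),.012,c))
E=np.array([.4483,-.0365,.047]); G2=tcp(E+.1575*b,y2); r2=rpy(b,y2)
arm.movep(G2-.10*y2,r2); print(T.get_joint_positions()); arm.servo_line(G2,vel=.08); eoat.command_gripper(0.0,40); print(T.get_finger_gap(),np.round(T.get_wrist_force(),2))
arm.servo_line(G2+.03*up,vel=.04); c=viewer.camera("wrist"); save(c,"w5"); print(T.get_t(),np.round(T.get_wrist_force(),2))
E
python3 j.py
```

```text
((320.0584411621094, 229.90957641601562), (44.37246322631836, 46.624732971191406), 82.5380630493164) [0.5504617  0.26376519 0.132     ] [0.56076935 0.259979   0.132     ]
foot [0.55117538 0.26587787 0.012     ]
[ 0.49246648  0.50126805  0.32875324  1.87993689 -0.39090107 -0.6290061 ]
0.1611635839498765 [ 2.42 -0.21  1.8 ]
27.8083 [-0.44 -0.73 -0.77]
```

View pics/w5.png

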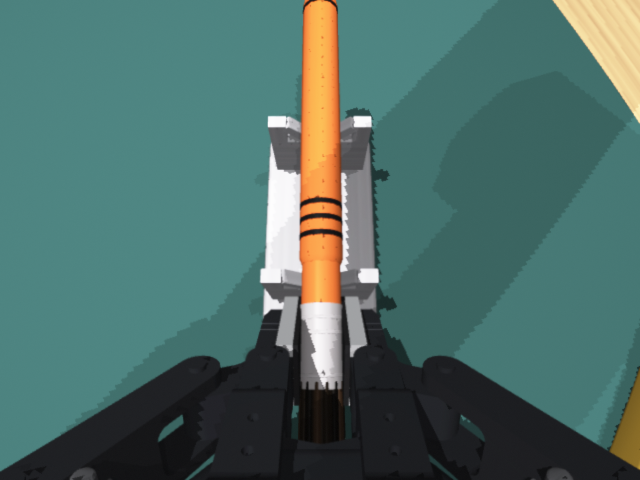

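```bash
cat >> h.py <<'E'
tube=np.array([.5508,.2645,0]); E2=np.array([.4483,-.0365,.047]); G2=tcp(E2+.1575*b,y2)
yT=yt(tube,t2); rT=rpy(up,yT)
E
cat > k.py <<'E'
from h import *
arm.servo_line(G2+.30*up,vel=.2)
G=tcp(tube+(.36)*up,yT); arm.movep(G,rT); arm.servo_line(G-.055*up,vel=.1); print(T.get_t())
for n in ["wrist","top","scene"]:
    c=viewer.camera(n); save(c,"t_"+n); np.save("t_"+n+".npy",dict(c),allow_pickle=True)
    for k in ["brush_tip","brush_end","tube_rim"]: print(n,k,[(np.round(W(d["at"],c),3).tolist(),np.round(pix(W(d["at"],c),c)).tolist(),round(d["score"],2)) for d in nets.mark_of(k,c)])
    print("pred end,tip,rim",[np.round(pix(tube+h*up,c),1) for h in (.1475,.3425,.132)])
s=cv2.imread("pics/t_scene.png"); s=cv2.resize(s[130:330,330:480],None,fx=3,fy=3); w=cv2.imread("pics/t_wrist.png"); w=w[:,170:470]
h=600; w=cv2.resize(w,None,fx=h/480,fy=h/480); cv2.imwrite("pics/cmp.png",np.hstack([w,s])[:, :800])
E
python3 k.py
```

```text
31.3917
wrist brush_tip []
wrist brush_end [([0.839, 0.188, 0.01], [147.0, 80.0], 0.96)]
wrist tube_rim [([0.633, 0.372, 0.133], [400.0, 116.0], 0.8)]
pred end,tip,rim [array([318.5,  -4.3]), array([318.1, 456.2]), array([318.5, -26.6])]
top brush_tip [([0.486, 0.401, 0.01], [180.0, 272.0], 0.92), ([0.651, 0.231, 0.007], [249.0, 204.0], 0.89), ([0.55, 0.265, 0.346], [212.0, 234.0], 0.64)]
top brush_end [([0.838, 0.19, 0.006], [265.0, 129.0], 0.96), ([0.318, 0.508, 0.008], [137.0, 342.0], 0.8), ([0.575, -0.324, 0.085], [483.0, 227.0], 0.66)]
top tube_rim [([0.638, 0.367, 0.13], [183.0, 204.0], 0.87), ([0.55, 0.26, 0.248], [223.0, 238.0], 0.73), ([0.554, 0.257, 0.128], [232.0, 239.0], 0.67)]
pred end,tip,rim [array([227.7, 240.4]), array([212.6, 233.5]), array([228.7, 240.8])]
scene brush_tip [([0.478, 0.406, 0.008], [450.0, 288.0], 0.7), ([0.646, 0.239, 0.008], [365.0, 321.0], 0.63), ([0.55, 0.265, 0.343], [401.0, 161.0], 0.56)]
scene brush_end [([0.549, 0.265, 0.15], [391.0, 244.0], 0.87), ([0.838, 0.19, 0.008], [319.0, 383.0], 0.56)]
scene tube_rim [([0.636, 0.371, 0.13], [437.0, 285.0], 0.9)]
pred end,tip,rim [array([390.6, 245.5]), array([400.7, 161.1]), array([389.9, 251.5])]
```

View pics/cmp.png

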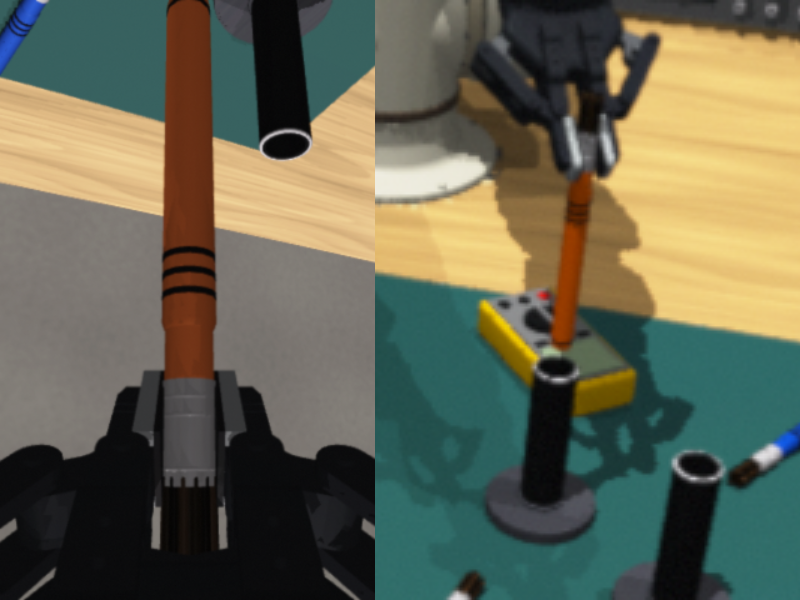

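The brush hangs above the chosen tube: in the scene crop the handle end is near (563,347) and the mouth centre near (557,368). I'll measure the sideways offset at sub-pixel level.

```bash
cat > l.py <<'E'
from h import *
c=np.load("t_scene.npy",allow_pickle=True).item(); im=c["color"].astype(int)
from scipy.optimize import least_squares
# handle: centroid per row by redness
x=np.arange(375,415); rows=[]
for r in range(192,244):
    q=np.clip(im[r,x,0]-im[r,x,2]-60,0,None)*(im[r,x,1]<im[r,x,0]*.62); 
    if q.sum()>80: rows.append((r,(q*x).sum()/q.sum()))
rows=np.array(rows); print(len(rows),rows[::8].round(1).tolist(),rows[-1]); f=np.polyfit(rows[:,0],rows[:,1],1); print(f)
P0=np.array([pix(tube+h*up,c) for h in (.1475,.25)])
for p in P0: print("handle pred",p,"seen col",np.polyval(f,p[1]))
# tube body: dark columns centre
tb=[]
for r in range(262,292,3):
    q=(im[r,375:415].max(1)<45); i=np.where(q)[0]+375; tb.append((r,i.min(),i.max(),i.mean()))
print(np.array(tb).round(1).tolist()); T_=np.array(tb); ft=np.polyfit(T_[:,0],T_[:,3],1)
for h in (.11,.06): p=pix(tube+h*up,c); print("tube pred",p,"seen",np.polyval(ft,p[1]))
print("px per m along y, x:",(pix(tube+[0,.01,.14],c)-pix(tube+[0,0,.14],c))/.01,(pix(tube+[.01,0,.14],c)-pix(tube+[0,0,.14],c))/.01)
E
python3 l.py
```

```text
49 [[192.0, 398.2], [202.0, 397.2], [211.0, 395.4], [219.0, 394.4], [227.0, 392.3], [235.0, 392.5], [243.0, 391.8]] [243.         391.75287356]
[-1.37704701e-01  4.24591030e+02]
handle pred [390.63938326 245.46243661] seen col 390.7896984864707
handle pred [395.65802214 203.31744516] seen col 396.5932619132925
[[262.0, 382.0, 395.0, 388.5], [265.0, 382.0, 395.0, 388.5], [268.0, 381.0, 395.0, 388.0], [271.0, 381.0, 394.0, 387.5], [274.0, 381.0, 395.0, 388.0], [277.0, 380.0, 393.0, 386.5], [280.0, 380.0, 393.0, 386.5], [283.0, 380.0, 393.0, 386.5], [286.0, 379.0, 392.0, 385.5], [289.0, 379.0, 393.0, 386.0]]
tube pred [388.92513181 259.79399094] seen 388.91097677348915
tube pred [386.73273903 278.07584733] seen 386.86119287489396
px per m along y, x: [465.63875085  79.12310132] [-74.09890854 253.45516333]
```

```bash
cat > m.py <<'E'
from h import *
for n,(u,v) in (("scene",(390,252)),("top",(229,241))):
    c=np.load(f"t_{n}.npy",allow_pickle=True).item(); im=c["color"].astype(int)
    for h in (.132,): p=pix(tube+h*up,c); a=np.linspace(0,2*np.pi,60); rim=np.array([pix(tube+[.014*np.cos(t),.014*np.sin(t),h],c) for t in a]); print(n,"pred",p,"ext",rim.min(0),rim.max(0))
    g=c["color"].min(2); r=g[v-12:v+12,u-14:u+14]; 
    if n=="scene": print(r)
    E=np.array([pix(tube+[.008*np.cos(t),.008*np.sin(t),.1475],c) for t in a]); print("end disc rows",E.min(0),E.max(0))
    if n=="scene": print("col 390-392 R:",c["color"][238:256,389:394,0].tolist())
E
python3 m.py
```

```text
scene pred [389.92332317 251.45281523] ext [383.37144775 247.78541062] [396.48992368 255.20187575]
[[ 65 116 139 142 138 127 111  77  49  36  32  26  17   0   0   0   0   0
    0   5  34  56  48  39  41  53  60  51]
 [  0  65 116 139 141 142 138 129 122 119 105  80  57  10   0   0   0   0
    0  14  35  40  26  26  32  51  71  64]
 [  0   0  72 125 139 142 141 141 139 136 130 120  83  18   0   0   0   0
    0  19  45  60  53  55  67  71  78  75]
 [  0   0   4  80 125 140 141 130 111  94  88  95  83  23   0   0   0   0
    0  29  60  75  73  78  81  82  83  81]
 [  0   0   0  11  80 124 127  83  57  47  52  67  69  25   4   6   5   4
   15  39  75  78  81  82  82  84  81  82]
 [  0   0   0   0  15  88 128 111  69  81 105 126 119  68  27   5   4   1
   23  53  82  82  85  83  84  83  83  84]
 [  0   0   0   0   0  26  94 130 124 125 145 155 151 131  92  49  28  33
   50  77  82  83  82  82  82  82  81  83]
 [  0   0   0   0   0   0  29  93 125 123 154 157 154 151 142 121  77  73
   76  81  83  84  84  82  83  82  83  83]
 [  0   0   0   0   0   0   0  32  97 133 145 133 117 118 123 125
[... 1791 characters left out ...]
 0   0   0   0]]
end disc rows [386.86398813 243.37730146] [394.42009043 247.57480536]
col 390-392 R: [[119, 149, 151, 150, 142], [117, 148, 148, 147, 142], [136, 149, 151, 147, 139], [139, 151, 149, 146, 137], [124, 146, 148, 145, 138], [95, 125, 142, 135, 126], [102, 91, 84, 80, 79], [141, 128, 102, 103, 110], [163, 148, 125, 107, 108], [169, 165, 147, 101, 97], [125, 132, 132, 87, 88], [53, 59, 64, 44, 53], [18, 17, 17, 12, 17], [10, 11, 8, 6, 9], [10, 9, 9, 10, 8], [11, 8, 7, 9, 4], [9, 11, 11, 5, 14], [55, 65, 67, 62, 65]]
top pred [228.72838701 240.81256441] ext [222.53276577 234.64411069] [234.92487995 246.98858535]
end disc rows [224.13140846 236.78717339] [231.29264545 243.92028524]
```

Sideways agreement is within about 0.5 mm. Along x I can only be sure to a few mm, so I insert in steps and watch the wrist force.

```bash
cat > n.py <<'E'
from h import *
p=np.array(T.get_eef_pos()); G=tcp(tube+.305*up,yT); print(p-G)
f0=np.mean([T.get_wrist_force() for _ in range(8)],0); z=0
while z<.06:
    z+=.004; arm.servo_line(G-z*up,vel=.04); f=np.mean([T.get_wrist_force() for _ in range(6)],0)-f0; print(round(.1475-z,4),np.round(f,1),end="; ")
    if np.linalg.norm(f)>3: print("STOP"); break
print(T.get_t()); c=viewer.camera("scene"); cv2.imwrite("pics/s5.png",cv2.resize(c["color"][160:320,340:440,::-1],None,fx=3.7,fy=3.7))
E
python3 n.py
```

```text
[-9.74298968e-07 -6.78690166e-06  4.15838818e-05]
0.1435 [ 1.  -0.6  0.2]; 0.1395 [ 1.7 -1.   0.6]; 0.1355 [ 1.5 -0.8  0. ]; 0.1315 [ 0.3 -0.2 -0.8]; 0.1275 [ 0.5 -0.2 -0.3]; 0.1235 [ 0.6 -0.5 -0.8]; 0.1195 [ 0.8  0.1 -0.3]; 0.1155 [ 1.5 -0.7 -0.2]; 0.1115 [ 0.4 -0.4 -0.2]; 0.1075 [ 0.6 -0.1 -0.4]; 0.1035 [ 0.7 -0.1 -0.6]; 0.0995 [ 0.8 -0.9 -0. ]; 0.0955 [ 1.   0.3 -0.6]; 0.0915 [ 1.8 -0.1 -0.4]; 0.0875 [ 1.  -0.3 -0.8]; 35.7417
```

View pics/s5.png

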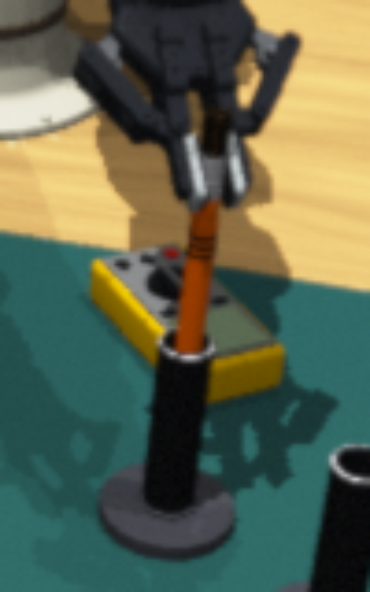

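It's in the mouth. I continue to the floor, feeling for contact.

```bash
cat > o.py <<'E'
from h import *
G=tcp(tube+.305*up,yT); f0=np.mean([T.get_wrist_force() for _ in range(8)],0)
arm.servo_line(G-.125*up,vel=.08); z=.125
while z<.148:
    z+=.0015; arm.servo_line(G-z*up,vel=.03); f=np.mean([T.get_wrist_force() for _ in range(8)],0)-f0; print(round(.1475-z,4),np.round(f,1),end="; ")
    if f[2]>2.5: print("CONTACT"); break
print(T.get_t()); c=viewer.camera("scene"); cv2.imwrite("pics/s6.png",cv2.resize(c["color"][160:320,340:440,::-1],None,fx=3.7,fy=3.7))
print([(np.round(W(d["at"],c),3).tolist(),round(d["score"],2)) for d in nets.mark_of("brush_tip",c)])
E
python3 o.py
```

```text
0.021 [-1.1 -0.4  1.6]; 0.0195 [-1.2 -0.2  1.2]; 0.018 [-0.7 -0.1  1.2]; 0.0165 [-0.4 -1.   0.9]; 0.015 [-1.2 -0.   0.9]; 0.0135 [-1.2 -0.4  1.1]; 0.012 [-0.5 -0.2  1. ]; 0.0105 [-1.   0.7  0.7]; 0.009 [-1.1 -0.5  3.6]; CONTACT
39.0
[([0.646, 0.237, 0.009], 0.72), ([0.478, 0.406, 0.009], 0.59), ([0.549, 0.269, 0.206], 0.55)]
```

Contact came where the floor should be, with the tip at z≈0.206 against 0.207 expected. Releasing and backing off.

```bash
cat > q.py <<'E'
from h import *
eoat.command_gripper(0.45); arm.wait(.3); print(np.round(T.get_wrist_force(),2))
p=np.array(T.get_eef_pos()); arm.servo_line(p-.12*yT,vel=.1); p=np.array(T.get_eef_pos()); arm.servo_line(p+.12*up,vel=.15); arm.goto_joints([-.3,.087,.176,1.66,0,1.571])
for n in ["top","scene"]:
    c=viewer.camera(n); save(c,"end_"+n)
    for k in ["brush_tip","brush_center","tube_rim","tube_floor","pot_rim","board","meter","reel"]: print(n,k,[(np.round(W(d["at"],c),3).tolist(),round(d["score"],2)) for d in nets.mark_of(k,c)])
a=cv2.imread("pics/end_scene.png")[150:350,120:460]; cv2.imwrite("pics/fin.png",cv2.resize(a,None,fx=2.3,fy=2.3)); print(T.get_t())
E
python3 q.py
```

```text
[-0.03  1.14 -0.22]Traceback (most recent call last):
  File "q.py", line 3, in <module>
    p=np.array(T.get_eef_pos()); arm.servo_line(p-.12*yT,vel=.1); p=np.array(T.get_eef_pos()); arm.servo_line(p+.12*up,vel=.15); arm.goto_joints([-.3,.087,.176,1.66,0,1.571])
                                 ~~~~~~~~~~~~~~^^^^^^^^^^^^^^^^^
station.Unreachable: the arm cannot follow that straight line within its joint ranges
```

```bash
cat > r.py <<'E'
from h import *
p=np.array(T.get_eef_pos())
for d in (.1,.085,.07,.055,.045):
    try: arm.servo_line(p-d*yT,vel=.08); print("ret",d); break
    except arm.Unreachable: pass
print(T.get_eef_pos()-p,T.get_joint_positions())
E
python3 r.py
```

```text
ret 0.085
[-0.06271682 -0.03011454  0.0482836 ] [ 4.47665024e-01 -8.45819930e-01 -8.92778124e-01  5.64469501e-01
  3.18609125e-05 -1.41497287e-05]
```

```bash
sed -i '2,3d' q.py; sed -i '1a q=list(T.get_joint_positions()); q[0]=-.3; arm.goto_joints(q)' q.py; python3 q.py
```

```text
top brush_tip [([0.651, 0.23, 0.008], 0.74), ([0.485, 0.403, 0.008], 0.67), ([0.751, -0.029, 0.002], 0.56), ([0.553, 0.262, 0.208], 0.46)]
top brush_center [([0.742, 0.212, 0.006], 0.98), ([0.403, 0.451, 0.01], 0.73), ([0.55, 0.264, 0.109], 0.49)]
top tube_rim [([0.555, 0.261, 0.129], 0.57), ([0.638, 0.373, 0.133], 0.57)]
top tube_floor [([0.551, 0.261, 0.013], 0.87), ([0.635, 0.37, 0.013], 0.85)]
top pot_rim [([0.578, -0.324, 0.085], 0.72)]
top board [([0.751, -0.026, 0.003], 0.62), ([0.35, -0.322, 0.001], 0.43)]
top meter [([0.359, 0.237, -0.001], 0.56)]
top reel [([0.348, -0.324, 0.002], 0.74)]
scene brush_tip [([0.649, 0.239, 0.01], 0.89), ([0.475, 0.406, 0.009], 0.78), ([0.548, 0.263, 0.206], 0.63)]
scene brush_center [([0.745, 0.21, 0.007], 0.86), ([0.551, 0.269, 0.106], 0.76), ([0.397, 0.457, 0.007], 0.62)]
scene tube_rim [([0.552, 0.264, 0.132], 0.76), ([0.636, 0.371, 0.127], 0.66)]
scene tube_floor [([0.55, 0.264, 0.014], 0.87), ([0.634, 0.371, 0.013], 0.87)]
scene pot_rim [([0.576, -0.317, 0.084], 0.72), ([0.749, -0.022, -0.004], 0.58)]
scene board [([0.749, -0.024, -0.001], 0.81)]
scene meter [([0.359, 0.246, -0.003], 0.71)]
scene reel [([0.345, -0.311, 0.002], 0.88)]
43.3333
```

View pics/fin.png

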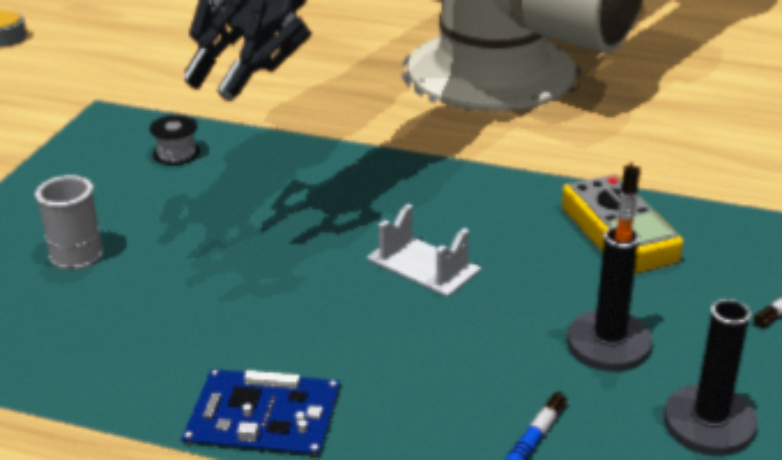

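The brush stands in the right-hand tube at (620,210) with its bristles up. Everything else is in place and the arm is clear.

```bash
python3 -c "
from h import *
workorder.sign_off(); print(T.get_t())"
```

```text
the job is handed in; nothing more can be done
the job is handed in; nothing more can be done
```

I rinsed the brush and stood it bristles-up in the right-hand tube, then handed the job in at about 43 s of the 72 s allowed. The sign-off gives no verdict.

- **Dip:** I held the brush by the handle end and lowered the tip to about 13 mm above the pot's floor for about 0.5 s. The wrist force stayed around 1 N, which is noise level.
- **Regrip:** I laid it back in the rest and released it. The wrist camera showed it lying straight along the rest. I then gripped it again by the ferrule.
- **Tube:** I lowered it until I felt the floor, with an upward force of 3.6 N. After release the tip was measured at z 0.206–0.208 m, against 0.207 m expected for a handle end on the floor.
- **Other things:** the pot, tube, circuit board, multimeter and solder reel were all within a few millimetres of where they started, which is the networks' own accuracy.

**What failed or disagreed:**
- The planned 120 mm straight retreat after releasing the brush was refused as unreachable. I backed off 85 mm and swung the arm aside instead.
- Before insertion, the scene camera left a few millimetres of doubt about the tube along x. The brush went in without touching the rim.
- Contact with the floor came about 3 mm lower than planned, because the brush sat that much higher in the grip.

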